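# Close the kitchen canisters from a pile of lids

### The arm

A 6-joint arm with a two-finger parallel gripper is mounted at the origin on the work surface. World frame = base frame: x ahead of the robot, y to its left, z up, the work surface at z = 0. Lengths are in m, angles in rad, forces in N, time in s.
With the tool pointing down it reaches from about 0.425 to 0.95 m from the base axis. Payload 3.5 kg.
Tool frame: the origin (TCP) lies on the centre line of the jaws, within the pads' length; the fingertips stand 14 mm ahead of it and the grasp point (between the pads) lies 5 mm behind it (ctrl.finger_overhang is the distance from the TCP to the fingertips, in m); z points along the fingers, y is the line along which they close (so a half turn about z gives the same grasp; the last joint's range is limited). The gripper opens to 85 mm and grips with 20 to 120 N. Pads are 22 mm wide; open, the fingers measure 114 mm over their backs; the gripper's body (76 mm by 85 mm) begins 54 mm behind the grasp point. The pads swing forward as they close: fully open they stand 13 mm farther back than shut.
Start: joints at [-1.475, 0.286, 1.577, -0, 1.279, -0.15], TCP at [0.164, -0.655, 0.245] pointing down, gripper open.
Joint ranges: [-2.77, 2.77], [-0.9, 2.22], [0.21, 2.48], [-1.53, 4.67], [0.24, 2.81], [-2.84, 2.84]. Speed limits (rad/s): [2.79, 2.79, 3.14, 3.14, 3.14, 3.14].

### API

Orientations are given as a unit quaternion [x, y, z, w].
In Python, from plant import ctrl gives the robot as it stands.
- The arm moves only by the tool send_rows, never from a script. Its argument "moves" is text: rows parted by semicolons, each of 7 numbers parted by spaces: the turn, a rotation vector about the tool's x, y, z in units of 360 degrees (1.0 is 360 degrees), then the shift along the tool's x, y, z in units of 20 cm (1.0 is 20 cm), then the gripper's target within -1 to 1 (fully open at 1, half-way at 0, shut at -1). A call has 1 to 12 rows; each row is the pose to reach, as a shift and turn from the pose commanded when the call began, along the tool's axes at that moment, turning the shorter way round; what a row does not reach only later rows make up. A row lasts 1/8 s, in which the tool goes at most 62.5 mm and 10.7 degrees, less where a joint would pass 70% of its speed; a pose out of reach is approached as far as the arm can. A call with a number of a shift or a turn outside -1 to 1 is refused whole. A call with a gripper value outside its range is refused whole. The fingers move at their own pace and stop on an object; "newtons" is the grip in N (left out, the last holds). Time passes only in rows, so rows that repeat a pose let the fingers close. It gives the time, the measured TCP pose, the force, the opening and the grip force at its end, in the units of the state.
- ctrl.get_state(): the state, without advancing time (a new reading comes with each control period).
- ctrl.read_camera(name): name is "scene" or "top" or "wrist"; returns a dict with "image" (400x640x3 uint8, red, green, blue), "fovy" (degrees; the focal length in pixels is half the picture's height over the tangent of half this angle, whatever the lens; pixels are square), "cx", "cy" (the principal point, pixels), "extrinsics" (4x4, takes a point from camera to world coordinates). Camera axes: x right, y up, looking along -z (the intrinsics and any distortion apply to the point x, -y, -z); pixel columns grow to the right and rows downward; lengths in m; the calibration is good to about 2 mm. A picture is of the moment at which its call begins. There is no depth.
- ctrl.sign_off(): hands the job in; it is judged then, once.
The state is a dict: "time": time; "qpos": joint angles; "dq": joint speeds; "joint_efforts": joint torques, N m; "eef_pos": TCP position; "tcp_rot": TCP orientation; "contact_force": force on the tool from outside, world axes, zero at the start; "wrist_torque": the same for the moment, N m; "opening": opening from 0.0 (shut) to 1.0 (fully open); "finger_force": force on a finger pad.
Only numpy, scipy, OpenCV 4.12 (cv2) and the standard library are available. Lean on these libraries where they do the work, as an engineer would, in place of code of your own. Each camera call takes 0.05 s, during which the arm holds its last target. There are 200 camera calls.

### The job

The four stopper lids have been piled on the marble board while the storage canisters stood open. Take the pile apart from the top down and close each canister with the lid of its own width, each lid sitting fully home and flat on the rim before you set down the next. Leave the canisters standing upright where they are.

Things in the scene. Friction and masses are not known exactly. Their poses are not given: they have to be found in the camera images.
- lid_large_c (a point): large lid: dark-wood disc 68 mm across, 22 mm high, pale line round its side and its top edge; below it a white tapering plug 10 mm high (56 mm wide at the disc, 48 mm at its flat foot). Point: centre of the wooden disc, 11 mm below its top, 21 mm above the plug's foot. z up; yaw is of no account. Lowest of the pile, its plug on the marble board.
- lid_medium_c (a point): medium lid: dark-wood disc 56 mm across, 22 mm high, pale line round its side and its top edge; below it a white tapering plug 10 mm high (44 mm wide at the disc, 36 mm at its flat foot). Point: centre of the wooden disc, 11 mm below its top, 21 mm above the plug's foot. z up; yaw is of no account. Its plug stands on the flat top of the next wider lid: a 10 mm gap under its disc.
- lid_small_c (a point): small lid: dark-wood disc 44 mm across, 22 mm high, pale line round its side and its top edge; below it a white tapering plug 10 mm high (32 mm wide at the disc, 24 mm at its flat foot). Point: centre of the wooden disc, 11 mm below its top, 21 mm above the plug's foot. z up; yaw is of no account. Its plug stands on the flat top of the next wider lid: a 10 mm gap under its disc.
- lid_tiny_c (a point): tiny lid: dark-wood disc 32 mm across, 22 mm high, pale line round its side and its top edge; below it a white tapering plug 10 mm high (20 mm wide at the disc, 12 mm at its flat foot). Point: centre of the wooden disc, 11 mm below its top, 21 mm above the plug's foot. z up; yaw is of no account. Its plug stands on the flat top of the next wider lid: a 10 mm gap under its disc.
- can_large_mouth (a point): large white ceramic canister, open at the top, loose, upright: 68 mm outside diameter, 90 mm high, bore 60 mm (wall 4 mm). This point is the centre of its mouth, level with the rim, 90 mm above the worktop. z is up. It takes the large lid (68 mm, as wide as the canister): seated, the disc lies flat on the rim and the disc's centre is 11 mm above this point.
- can_medium_mouth (a point): medium white ceramic canister, open at the top, loose, upright: 56 mm outside diameter, 80 mm high, bore 48 mm (wall 4 mm). This point is the centre of its mouth, level with the rim, 80 mm above the worktop. z is up. It takes the medium lid (56 mm, as wide as the canister): seated, the disc lies flat on the rim and the disc's centre is 11 mm above this point.
- can_small_mouth (a point): small white ceramic canister, open at the top, loose, upright: 44 mm outside diameter, 68 mm high, bore 36 mm (wall 4 mm). This point is the centre of its mouth, level with the rim, 68 mm above the worktop. z is up. It takes the small lid (44 mm, as wide as the canister): seated, the disc lies flat on the rim and the disc's centre is 11 mm above this point.
- can_tiny_mouth (a point): tiny white ceramic canister, open at the top, loose, upright: 32 mm outside diameter, 56 mm high, bore 24 mm (wall 4 mm). This point is the centre of its mouth, level with the rim, 56 mm above the worktop. z is up. It takes the tiny lid (32 mm, as wide as the canister): seated, the disc lies flat on the rim and the disc's centre is 11 mm above this point.
- board: round white marble board, 112 mm across and 10 mm thick, fixed; the lids are piled on it, widest lowest, concentric within 3 mm. Origin: centre of its underside. Pile and canisters stand 110 mm or more apart (centres). Of the other things, those within 90 mm of these centres are under 25 mm high.
Mind the look-alikes: they are no part of the job. What is shaped like the part that bears lid_tiny_c but blue is not meant. What is shaped like the part that bears lid_large_c but purple is not meant.

How it is judged:
On the way, in this order (a step that is already met when the one before it is completed fails the run):
1. the tiny lid sits home on the tiny canister (horizontal distance between lid_tiny_c and can_tiny_mouth below 0.008 m and z of lid_tiny_c in the frame of can_tiny_mouth between 0.007 and 0.0145 m and angle between lid_tiny_c's own z axis and vertical below 0.12 rad), for 0.2 s.
2. the small lid sits home on the small canister (horizontal distance between lid_small_c and can_small_mouth below 0.008 m and z of lid_small_c in the frame of can_small_mouth between 0.007 and 0.0145 m and angle between lid_small_c's own z axis and vertical below 0.12 rad), for 0.2 s.
3. the medium lid sits home on the medium canister (horizontal distance between lid_medium_c and can_medium_mouth below 0.008 m and z of lid_medium_c in the frame of can_medium_mouth between 0.007 and 0.0145 m and angle between lid_medium_c's own z axis and vertical below 0.12 rad), for 0.2 s.
4. the large lid sits home on the large canister (horizontal distance between lid_large_c and can_large_mouth below 0.008 m and z of lid_large_c in the frame of can_large_mouth between 0.007 and 0.0145 m and angle between lid_large_c's own z axis and vertical below 0.12 rad), for 0.2 s.
At the end, for the whole second after the job is handed in: Each of the four lids rests on the canister of its own width: centred within 8 mm, its disc flat on the rim (centre of the disc 7 to 14.5 mm above the mouth, tilt under 0.12 rad), canisters upright within 0.1 rad, all at rest (all of step 1 and all of step 2 and all of step 3 and all of step 4 and linear speed of each of lid_tiny, can_tiny, lid_small, can_small, lid_medium, can_medium, lid_large, can_large below 0.02 m/s and angle between each of can_tiny_mouth, can_small_mouth, can_medium_mouth, can_large_mouth's own z axis and vertical below 0.1 rad); the robot touches nothing.
It fails at once if the tiny canister is shifted by more than 30 mm or tipped (distance of can_tiny_mouth from where it was at the start of the episode above 0.03 m or angle between can_tiny_mouth's own z axis and vertical above 0.4 rad).
It fails at once if the small canister is shifted by more than 30 mm or tipped (distance of can_small_mouth from where it was at the start of the episode above 0.03 m or angle between can_small_mouth's own z axis and vertical above 0.4 rad).
It fails at once if the medium canister is shifted by more than 30 mm or tipped (distance of can_medium_mouth from where it was at the start of the episode above 0.03 m or angle between can_medium_mouth's own z axis and vertical above 0.4 rad).
It fails at once if the large canister is shifted by more than 30 mm or tipped (distance of can_large_mouth from where it was at the start of the episode above 0.03 m or angle between can_large_mouth's own z axis and vertical above 0.4 rad).
It also fails if it takes over 112 s, if anything falls off the work surface, if the arm or the gripper's body presses on something with over 40 N, if the wrist force passes 120 N, or if a joint passes its speed limit or range.

## Working session

There is one attempt and no reset: what is moved stays moved. The work goes in short steps, Python scripts to look and compute and a tool call to move; the robot and the scene stay as the last step left them, time stands still between calls to the robot, and variables do not carry over. Pictures are saved under pics/ and viewed, at most 16 in all, crops included, and the job is handed in when it is done.

Besides the shell and the picture viewer there is one more tool, called after "Emit:" in YAML: its name, and indented under it one key for each argument. send_rows: Moves the arm, as the interface text tells. Its arguments: {"type":"object","properties":{"moves":{"type":"string"},"newtons":{"type":"number"}},"required":["moves"]}

```bash
mkdir -p pics; ls; cat > h.py <<'E'
import numpy as np, cv2
from plant import ctrl
from scipy.spatial.transform import Rotation as R
def cam(n,save=None):
    c=ctrl.read_camera(n)
    if save: cv2.imwrite('pics/'+save,c['image'][:,:,::-1])
    return c
def ray(c,u,v):
    f=c['image'].shape[0]/2/np.tan(np.radians(c['fovy'])/2); E=np.array(c['extrinsics'])
    d=np.array([(u-c['cx'])/f,-(v-c['cy'])/f,-1.]); return E[:3,3],E[:3,:3]@d
def at(c,u,v,z):
    o,d=ray(c,u,v); return o+d*(z-o[2])/d[2]
def px(c,p):
    f=c['image'].shape[0]/2/np.tan(np.radians(c['fovy'])/2); E=np.array(c['extrinsics'])
    q=E[:3,:3].T@(np.array(p)-E[:3,3]); return c['cx']+f*q[0]/-q[2], c['cy']-f*q[1]/-q[2]
E
python3 - <<'E'
from h import *
s=ctrl.get_state(); print(s)
for n in('scene','top','wrist'):
    c=cam(n,n+'0.png'); print(n,c['fovy'],c['cx'],c['cy'],np.round(c['extrinsics'],3).tolist(),[k for k in c])
E
```

```text
pics
{'time': 0.0, 'qpos': array([-1.47501754e+00,  2.87160696e-01,  1.57817901e+00, -3.33232187e-06,
        1.27859191e+00, -1.50002999e-01]), 'dq': array([ 0.00220007,  0.00018694, -0.0002624 ,  0.00050591, -0.00021765,
       -0.00100608]), 'joint_efforts': array([ 1.19680622e-03, -4.05983198e+01, -2.92626733e+01, -9.68571408e-05,
        5.85433198e-03, -4.80337157e-07]), 'eef_pos': array([ 0.16420312, -0.65408031,  0.24394936]), 'tcp_rot': array([ 9.92457675e-01,  1.22582201e-01,  3.01088211e-05, -1.16909440e-03]), 'contact_force': array([ 0.25883928, -0.22779353,  0.39617852]), 'wrist_torque': array([ 0.00611177, -0.0475666 ,  0.01462614]), 'finger_force': 0.0, 'opening': 0.9975851350051517}
scene 53.7803299294369 323.5643864274413 198.2168410504141 [[-0.428, -0.621, 0.656, 1.068], [0.904, -0.299, 0.306, 0.164], [0.006, 0.724, 0.69, 0.595], [0.0, 0.0, 0.0, 1.0]] ['image', 'fovy', 'cx', 'cy', 'extrinsics']
top 47.144086347550655 322.8794876659278 195.94235562993708 [[-0.024, 0.995, -0.099, 0.48], [-1.0, -0.025, -0.003, -0.072], [-0.006, 0.099, 0.995, 1.03], [0.0, 0.0, 0.0, 1.0]] ['image', 'fovy', 'cx', 'cy', 'extrinsics']
wrist 65.82310997778706 319.8376371721236 197.47141745252424 [[0.244, 0.923, 0.296, 0.24], [-0.97, 0.233, 0.072, -0.636], [-0.002, -0.305, 0.952, 0.373], [0.0, 0.0, 0.0, 1.0]] ['image', 'fovy', 'cx', 'cy', 'extrinsics']
```

View pics/scene0.png

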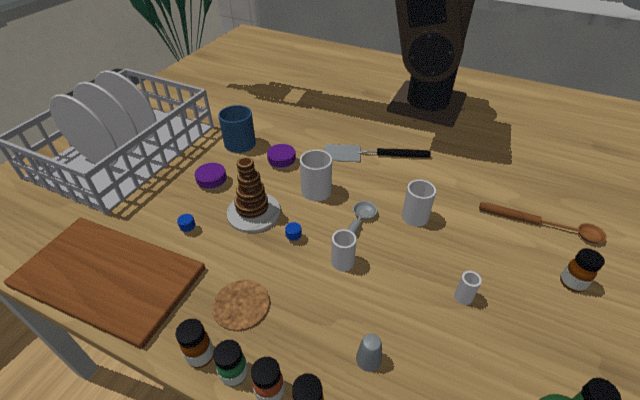

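View pics/top0.png

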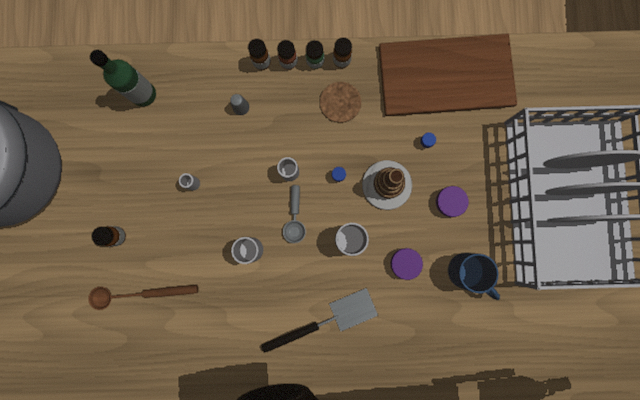

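Top view: canisters large (352,239), medium (246,250), small (288,169), tiny (188,182), and the pile at (390,180). Blue look-alikes are at (338,174) and (428,140), purple ones at (452,201) and (406,263). The pile's own lids are the dark-wood ones standing on the marble, which matches the text. I'll triangulate from both views and check in one enlarged composite.

```bash
cat > m.py <<'E'
from h import *
c0={n:cam(n) for n in('top','scene')}
T={'large':((352,237),(316,158)),'medium':((245,247),(420,188)),'small':((287,165),(344,237)),'tiny':((187,180),(469,279)),'pile':((396,176),(246,161))}
Z={'large':.09,'medium':.08,'small':.068,'tiny':.056,'pile':.138}
Rr={'large':.034,'medium':.028,'small':.022,'tiny':.016,'pile':.016}
tiles=[[],[]]
for k,(a,b) in T.items():
    o1,d1=ray(c0['top'],*a);o2,d2=ray(c0['scene'],*b)
    t=np.linalg.lstsq(np.c_[d1,-d2],o2-o1,rcond=None)[0]
    p1,p2=o1+t[0]*d1,o2+t[1]*d2; p=(p1+p2)/2
    print(k,p.round(4),'gap',np.linalg.norm(p1-p2).round(4),'topz',at(c0['top'],*a,Z[k]).round(4),'scenez',at(c0['scene'],*b,Z[k]).round(4))
    q=p.copy(); q[2]=Z[k]
    for i,n in enumerate(('top','scene')):
        im=c0[n]['image'][:,:,::-1]; u,v=map(int,(a,b)[i]); s=25
        w=cv2.resize(im[v-s:v+s,u-s:u+s],(160,160),interpolation=cv2.INTER_CUBIC)
        w=np.hstack([w]) .copy()
        pts=[((np.array(px(c0[n],q+Rr[k]*np.array([np.cos(t),np.sin(t),0])))-(u-s,v-s)+.5)*3.2).astype(int) for t in np.linspace(0,6.28,24)]
        for x in pts: cv2.circle(w,tuple(int(e) for e in x),1,(0,255,0),-1)
        tiles[i].append(w)
cv2.imwrite('pics/comp1.png',np.vstack([np.hstack(t) for t in tiles]))
E
python3 m.py
```

```text
large [ 0.4877 -0.1257  0.0921] gap 0.0014 topz [ 0.488  -0.1265  0.09  ] scenez [ 0.485  -0.1262  0.09  ]
medium [0.473  0.0932 0.0824] gap 0.0009 topz [0.4729 0.094  0.08  ] scenez [0.4705 0.0924 0.08  ]
small [0.6431 0.0055 0.0713] gap 0.0004 topz [0.6438 0.0056 0.068 ] scenez [0.6404 0.0047 0.068 ]
tiny [0.6197 0.2225 0.0498] gap 0.0021 topz [0.6186 0.2217 0.056 ] scenez [0.6252 0.2209 0.056 ]
pile [ 0.6045 -0.2132  0.1371] gap 0.0012 topz [ 0.6047 -0.2136  0.138 ] scenez [ 0.6052 -0.2118  0.138 ]
```

View pics/comp1.png

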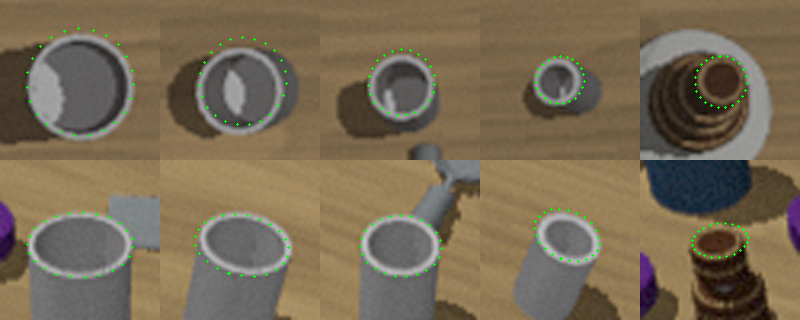

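```bash
sed -i "s|^T=.*|T={'large':((352,238.5),(316,159)),'medium':((245,249.5),(421,189)),'small':((287.2,167.3),(344,238.5)),'tiny':((186,180),(471.3,278.7)),'pile':((396.5,176),(246,161))}|; s|pics/comp1|pics/comp2|" m.py; python3 m.py; python3 -c "
from h import *; print(ctrl.finger_overhang)"
```

```text
large [ 0.4849 -0.1264  0.0873] gap 0.0002 topz [ 0.4849 -0.1264  0.09  ] scenez [ 0.488  -0.1247  0.09  ]
medium [0.4678 0.0946 0.076 ] gap 0.0004 topz [0.4678 0.0941 0.08  ] scenez [0.4725 0.0949 0.08  ]
small [0.6397 0.0051 0.0635] gap 0.001 topz [0.6388 0.0052 0.068 ] scenez [0.6436 0.006  0.068 ]
tiny [0.6193 0.2249 0.0518] gap 0.0005 topz [0.6187 0.2239 0.056 ] scenez [0.6229 0.2242 0.056 ]
pile [ 0.6043 -0.2139  0.1368] gap 0.002 topz [ 0.6046 -0.2146  0.138 ] scenez [ 0.6052 -0.2118  0.138 ]
0.014
```

Emit:
send_rows:
  moves: "0 0 0.039 0.95 -0.57 0 1;0 0 0.039 0.95 -0.57 0 1;0 0 0.039 0.95 -0.57 0 1;0 0 0.039 0.95 -0.57 0 1;0 0 0.039 0.95 -0.57 0 1"

```text
time: 0.98
eef_pos: [0.3225, -0.4962, 0.2456]
tcp_rot: [1.0, 0.002, 0.0, 0.0]
contact_force: [-0.2, 0.8, 0.2]
opening: 0.997
finger_force: 0.0
```

Emit:
send_rows:
  moves: "0 0 0 0.9 -0.9 0 1;0 0 0 0.9 -0.9 0 1;0 0 0 0.9 -0.9 0 1;0 0 0 0.9 -0.9 0 1;0 0 0 0.9 -0.9 0 1"

```text
time: 1.6
eef_pos: [0.5025, -0.316, 0.2454]
tcp_rot: [1.0, 0.002, 0.0, 0.0]
contact_force: [-0.7, 0.2, -0.7]
opening: 0.999
finger_force: 0.0
```

Emit:
send_rows:
  moves: "0 0 0 0.5 -0.5 0 1;0 0 0 0.5 -0.5 0 1;0 0 0 0.5 -0.5 0 1;0 0 0 0.5 -0.5 0 1"

```text
time: 2.1
eef_pos: [0.6005, -0.2186, 0.245]
tcp_rot: [1.0, 0.001, -0.0, 0.0]
contact_force: [-0.2, 0.4, 1.0]
opening: 0.999
finger_force: 0.0
```

```bash
cat > w.py <<'E'
import sys; from h import *
# usage: name r1 z1 x y ... : overlay expected circles on wrist image
c=cam('wrist'); im=c['image'][:,:,::-1].copy()
s=ctrl.get_state(); print(s['eef_pos'].round(4), s['tcp_rot'].round(4))
a=list(map(float,sys.argv[2:]))
for i in range(0,len(a),4):
    x,y,z,r=a[i:i+4]
    for t in np.linspace(0,6.28,40):
        u,v=px(c,(x+r*np.cos(t),y+r*np.sin(t),z)); 
        if 0<=u<640 and 0<=v<400: cv2.circle(im,(int(u+.5),int(v+.5)),0,(0,255,0),-1)
    print('ctr px',np.round(px(c,(x,y,z)),1), 'jac px/mm', np.round(np.array(px(c,(x+.001,y,z)))-px(c,(x,y,z)),2), np.round(np.array(px(c,(x,y+.001,z)))-px(c,(x,y,z)),2))
cv2.imwrite('pics/'+sys.argv[1],im)
E
python3 w.py w1.png .6045 -.2135 .138 .016 .6045 -.2135 .010 .056
```

```text
[ 0.5999 -0.2192  0.245 ] [ 1.e+00 -0.e+00 -5.e-04  3.e-04]
ctr px [313.1 195.6] jac px/mm [-0.01 -1.19] [-1.25 -0.  ]
ctr px [315.3 163.4] jac px/mm [-0.   -0.83] [-0.84 -0.  ]
```

View pics/w1.png

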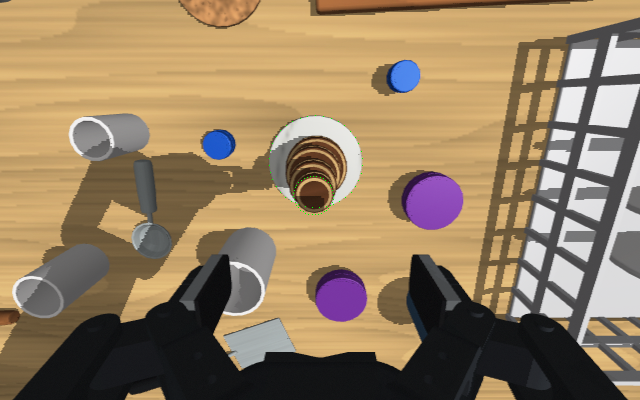

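The wrist view agrees with the estimate: the tiny lid's top is at (315,193), about 1.5 px from the overlay. Descending to grasp the tiny lid.

Emit:
send_rows:
  moves: "0 0 0 0.03 -0.02 0.3 1;0 0 0 0.03 -0.02 0.5 1;0 0 0 0.03 -0.02 0.59 1;0 0 0 0.03 -0.02 0.59 1;0 0 0 0.03 -0.02 0.59 1;0 0 0 0.03 -0.02 0.59 -1;0 0 0 0.03 -0.02 0.59 -1;0 0 0 0.03 -0.02 0.59 -1;0 0 0 0.03 -0.02 0.59 -1;0 0 0 0.03 -0.02 0.59 -1;0 0 0 0.03 -0.02 0.59 -1"
  newtons: 40

```text
time: 3.52
eef_pos: [0.607, -0.2138, 0.1281]
tcp_rot: [1.0, 0.0, 0.001, 0.0]
contact_force: [-0.0, 1.2, 4.8]
opening: 0.359
finger_force: 39.8
```

```bash
python3 w.py w2.png .6055 -.215 .138 .016 .6055 -.215 .106 .022; python3 - <<'E'
from h import *
c=cam('scene'); im=c['image'][130:240,190:310,::-1]; w=cv2.imread('pics/w2.png')[100:400,160:480]
a=cv2.resize(im,(480,440),interpolation=cv2.INTER_CUBIC); cv2.imwrite('pics/g2.png',np.hstack([a[:300],w]))
E
```

```text
[ 0.607  -0.2139  0.1281] [1.e+00 4.e-04 6.e-04 2.e-04]
ctr px [321.9 286.2] jac px/mm [ 0.01 -1.94] [-2.24 -0.  ]
ctr px [321.5 252.3] jac px/mm [ 0.01 -1.65] [-1.83 -0.  ]
```

View pics/g2.png

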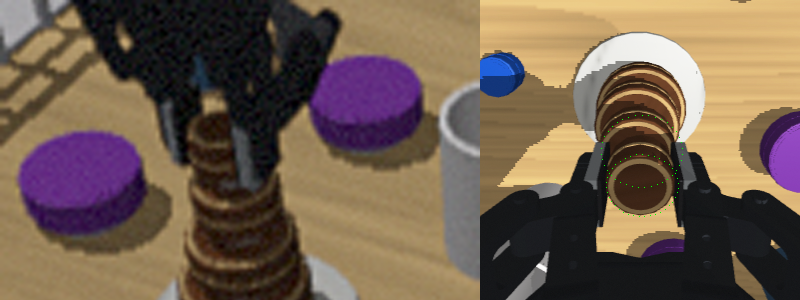

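Tiny lid is gripped (opening 30.5 mm, 40 N). The small lid below has stayed on the pile. Lift and carry.

Emit:
send_rows:
  moves: "0 0 0 0 0 -0.1 -1;0 0 0 0 0 -0.25 -1;0 0 0 0 0 -0.5 -1;0 0 0 0.02 -0.3 -0.5 -1;0 0 0 0.04 -0.6 -0.5 -1;0 0 0 0.05 -0.9 -0.5 -1;0 0 0 0.05 -1 -0.5 -1;0 0 0 0.05 -1 -0.5 -1"

```text
time: 4.62
eef_pos: [0.6163, -0.0128, 0.2276]
tcp_rot: [1.0, 0.002, -0.0, 0.0]
contact_force: [0.1, -0.7, -0.1]
opening: 0.354
finger_force: 39.6
```

Emit:
send_rows:
  moves: "0 0 0 0 -0.3 0 -1;0 0 0 0 -0.6 0 -1;0 0 0 0 -0.9 0 -1;0 0 0 0 -1 0 -1;0 0 0 0 -1 0 -1;0 0 0 0 -1 0 -1"

```text
time: 5.38
eef_pos: [0.6168, 0.1841, 0.2272]
tcp_rot: [1.0, -0.001, -0.0, 0.0]
contact_force: [-0.5, -0.4, 0.3]
opening: 0.358
finger_force: 39.7
```

```bash
python3 w.py w3.png .621 .224 .056 .016 .621 .224 .056 .012; python3 - <<'E'
from h import *
w=cv2.imread('pics/w3.png')[60:360,120:520]
cv2.imwrite('pics/g3.png',cv2.resize(w,(800,600),interpolation=cv2.INTER_CUBIC))
E
```

```text
[0.6168 0.1841 0.2273] [ 1.e+00 -9.e-04 -1.e-04  3.e-04]
ctr px [279.5 176.3] jac px/mm [-0.04 -0.98] [-1.  0.]
ctr px [279.5 176.3] jac px/mm [-0.04 -0.98] [-1.  0.]
```

View pics/g3.png

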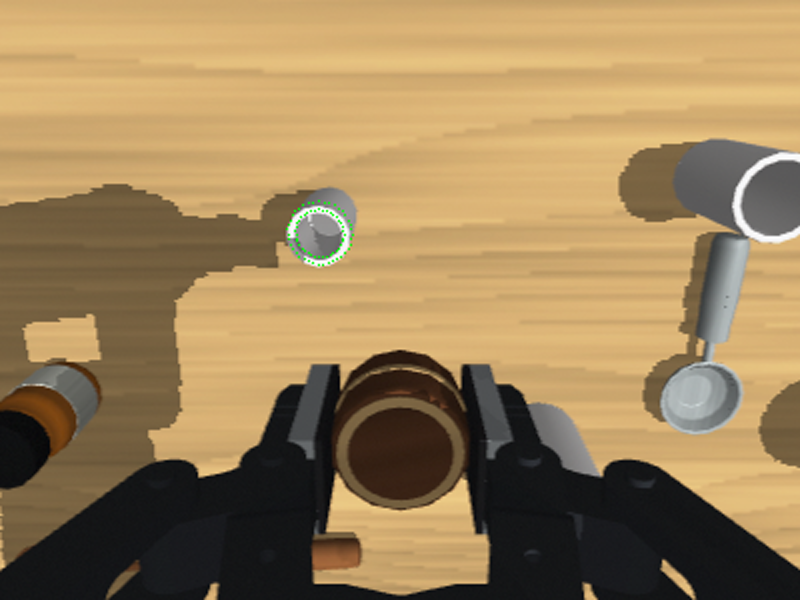

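Tiny canister's mouth is at about (280,178), against a predicted (279.5,176.3). The held lid's top is at (320.5,285). Computing the offset between them.

```bash
python3 - <<'E'
from h import *
c=cam('wrist'); s=ctrl.get_state(); p=s['eef_pos']
l=at(c,320.5,285,p[2]+.0099); m=at(c,280,178,.056)
print('tcp',p,'lid',l.round(4),'mouth',m.round(4),'d',(m-l).round(4))
E
```

```text
tcp [0.61672772 0.18421824 0.22728215] lid [0.6159 0.1835 0.2372] mouth [0.6192 0.2236 0.056 ] d [ 0.0034  0.0401 -0.1812]
```

Emit:
send_rows:
  moves: "0 0 0 0.017 -0.2 0 -1;0 0 0 0.017 -0.2 0.3 -1;0 0 0 0.017 -0.2 0.6 -1;0 0 0 0.017 -0.2 0.7 -1;0 0 0 0.017 -0.2 0.7 -1;0 0 0 0.017 -0.2 0.73 -1;0 0 0 0.017 -0.2 0.75 -1;0 0 0 0.017 -0.2 0.765 -1;0 0 0 0.017 -0.2 0.78 -1;0 0 0 0.017 -0.2 0.79 -1;0 0 0 0.017 -0.2 0.79 -1"

```text
time: 6.85
eef_pos: [0.6198, 0.2264, 0.0696]
tcp_rot: [1.0, 0.0, 0.0, 0.0]
contact_force: [-0.2, -0.0, 1.5]
opening: 0.361
finger_force: 40.4
```

Emit:
send_rows:
  moves: "0 0 0 0 0.008 0 -1;0 0 0 0 0.008 0.005 -1;0 0 0 0 0.008 0.009 -1;0 0 0 0 0.008 0.009 -1"

```text
time: 7.35
eef_pos: [0.6207, 0.2248, 0.0692]
tcp_rot: [1.0, 0.0, 0.001, -0.0]
contact_force: [-0.6, -0.5, 6.5]
opening: 0.357
finger_force: 43.3
```

```bash
python3 - <<'E'
from h import *
s=ctrl.get_state(); print(s['eef_pos'],s['contact_force'])
a=cam('scene')['image'][215:325,410:530,::-1]; w=cam('wrist')['image'][150:350,190:450,::-1]
cv2.imwrite('pics/g4.png',np.hstack([cv2.resize(a,(400,367),interpolation=cv2.INTER_CUBIC)[:366],cv2.resize(w,(400,308))[:366] if 0 else cv2.copyMakeBorder(cv2.resize(w,(400,308)),0,58,0,0,cv2.BORDER_CONSTANT)]))
E
```

```text
[0.62068808 0.22484381 0.06922739] [-0.55739277 -0.4993817   6.48300163]
```

View pics/g4.png

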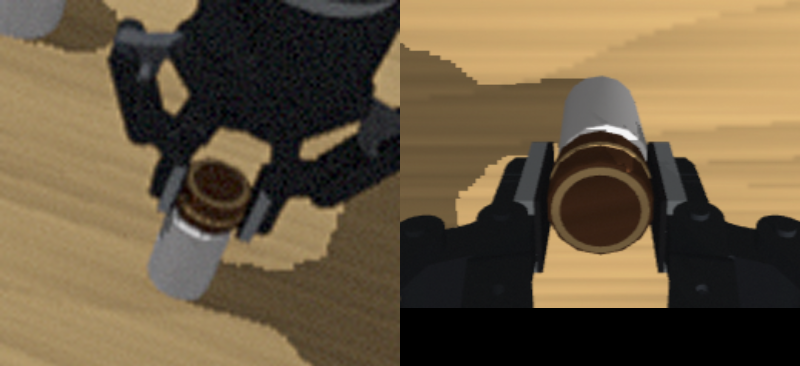

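Lid looks home, with a 6.5 N upward reaction. Release and rise.

Emit:
send_rows:
  moves: "0 0 0 0 0 0 0.1;0 0 0 0 0 0 0.3;0 0 0 0 0 0 0.3;0 0 0 0 0 0 0.3;0 0 0 0 0 -0.1 0.4;0 0 0 0 0 -0.3 0.6;0 0 0 0 0 -0.6 0.6;0 0 0 0 0 -0.8 0.6;0 0 0 0 0 -0.8 1;0 0 0 0 0.3 -0.8 1;0 0 0 0 0.3 -0.8 1"

```text
time: 8.82
eef_pos: [0.6193, 0.1618, 0.2269]
tcp_rot: [1.0, -0.001, -0.001, 0.0]
contact_force: [-0.8, 0.6, -0.4]
opening: 0.998
finger_force: 0.0
```

```bash
python3 w.py w5.png .6195 .2235 .078 .016 .6195 .2235 .056 .016; python3 - <<'E'
from h import *
a=cam('scene')['image'][240:330,430:520,::-1]; w=cv2.imread('pics/w5.png')[100:250,200:350]
cv2.imwrite('pics/g5.png',np.hstack([cv2.resize(a,(360,360),interpolation=cv2.INTER_CUBIC),cv2.resize(w,(360,360),interpolation=cv2.INTER_CUBIC)]))
E
```

```text
[0.6193 0.1634 0.2269] [ 1.e+00 -1.e-03 -8.e-04 -1.e-04]
ctr px [253.4 186.1] jac px/mm [-0.07 -1.03] [-1.07  0.  ]
ctr px [257.9 180.2] jac px/mm [-0.06 -0.97] [-1.  0.]
```

View pics/g5.png

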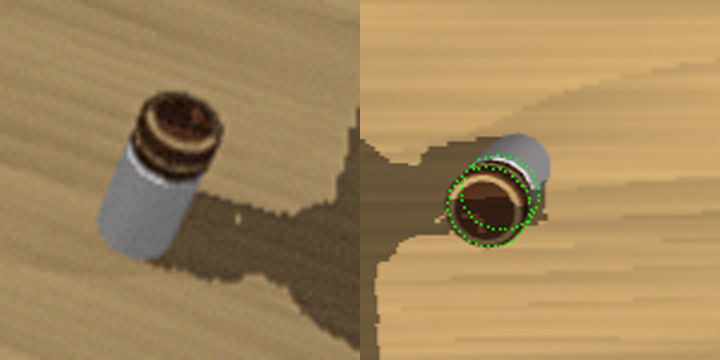

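Tiny lid is seated flat and centred. Heading back to the pile, measuring the small canister on the way.

Emit:
send_rows:
  moves: "0 0 0 0 0.3 0 1;0 0 0 0 0.6 0 1;0 0 0 0 0.8 0 1;0 0 0 0 0.8 0 1;0 0 0 0 0.8 0 1;0 0 0 0 0.8 0 1"

```text
time: 9.68
eef_pos: [0.6198, 0.0065, 0.2273]
tcp_rot: [1.0, 0.001, -0.0, -0.0]
contact_force: [0.6, -0.4, -0.2]
opening: 1.0
finger_force: 0.0
```

```bash
cat > ring.py <<'E'
import sys; from h import *
# ring.py x y z r : find the white rim near the expected place in the wrist view
def ring(x,y,z,r,cn='wrist',thr=215):
    c=cam(cn); im=c['image']; u,v=px(c,(x,y,z)); u2,_=px(c,(x,y+r,z)); rad=abs(u2-u)
    mask=((im.min(2)>thr)*255).astype(np.uint8); H,W=mask.shape
    yy,xx=np.mgrid[:H,:W]; mask[np.hypot(xx-u,yy-v)>rad*1.6+4]=0
    n,L,st,_=cv2.connectedComponentsWithStats(mask); 
    if n<2: return print('none',im[int(v)-12:int(v)+12,int(u)-12:int(u)+12].min(2).max())
    k=1+np.argmax(st[1:,4]); pts=np.argwhere(L==k)[:,::-1].astype(np.float32)
    (a,b),(d1,d2),_=cv2.fitEllipse(cv2.convexHull(pts))
    print('pred',np.round((u,v,rad),1),'ellipse',np.round((a,b,d1/2,d2/2),1),'area',st[k,4],'pos',at(c,a,b,z).round(4))
a=list(map(float,sys.argv[1:5])); print(ctrl.get_state()['eef_pos'].round(4))
for t in(180,200,220,235): ring(*a,*( [sys.argv[5]] if len(sys.argv)>5 else ['wrist']),thr=t)
E
python3 ring.py .639 .005 .068 .022; python3 ring.py .639 .005 .068 .022 top;python3 ring.py .468 .094 .080 .028 top;python3 ring.py .485 -.1264 .090 .034 top
```

```text
[0.6198 0.0065 0.2273]
pred [321.2 163.8  23.2] ellipse [321.1 161.8  22.3  22.6] area 550 pos [0.6409 0.0052 0.068 ]
pred [321.1 163.8  23.2] ellipse [320.9 161.8  22.2  22.4] area 488 pos [0.641  0.0053 0.068 ]
pred [320.9 163.9  23.2] ellipse [320.8 161.7  22.   22.1] area 419 pos [0.641  0.0052 0.068 ]
pred [320.7 163.9  23.2] ellipse [320.7 161.6  21.5  21.7] area 227 pos [0.6412 0.005  0.068 ]
[0.6198 0.0057 0.2275]
none 166
none 186
none 185
none 184
[0.6198 0.005  0.2275]
none 57
none 57
none 58
none 56
[0.6199 0.0047 0.2276]
pred [352.  238.5  16.7] ellipse [340.8 240.9   4.3   9.5] area 128 pos [ 0.4806 -0.1033  0.09  ]
none 200
none 200
none 199
```

Emit:
send_rows:
  moves: "0 0 0 -0.03 0.3 0 1;0 0 0 -0.05 0.6 0 1;0 0 0 -0.07 0.9 0 1;0 0 0 -0.07 1 0 1;0 0 0 -0.07 1 0 1;0 0 0 -0.07 1 0 1;0 0 0 -0.07 1 0 1"

```text
time: 11.35
eef_pos: [0.6062, -0.1934, 0.2275]
tcp_rot: [1.0, 0.002, -0.0, -0.0]
contact_force: [0.1, 0.5, -0.0]
opening: 1.0
finger_force: 0.0
```

```bash
python3 w.py w6.png .6055 -.215 .106 .022 .6055 -.215 .106 .016; python3 - <<'E'
from h import *
w=cv2.imread('pics/w6.png')[120:280,220:420]
cv2.imwrite('pics/g6.png',cv2.resize(w,(600,480),interpolation=cv2.INTER_CUBIC))
E
```

```text
[ 0.6062 -0.1936  0.2275] [ 1.0e+00  1.4e-03 -0.0e+00 -1.0e-04]
ctr px [344.9 196. ] jac px/mm [ 0.03 -1.12] [-1.18 -0.  ]
ctr px [344.9 196. ] jac px/mm [ 0.03 -1.12] [-1.18 -0.  ]
```

View pics/g6.png

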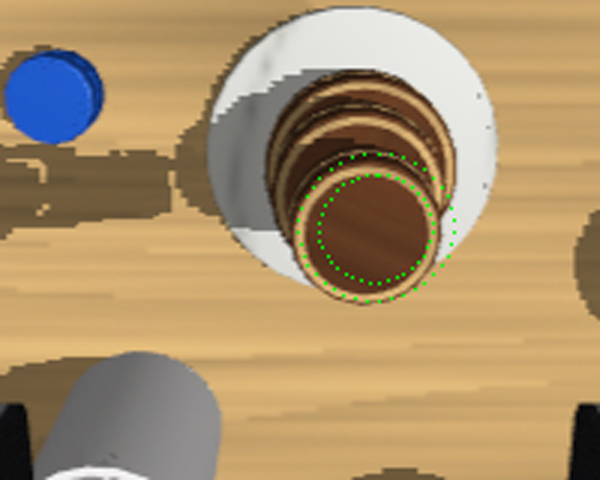

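Small lid's top is at crop (367,234), about 2.5 px off the overlay, which puts it at (0.6037,-0.2128). Descending to grasp.

Emit:
send_rows:
  moves: "0 0 0 -0.012 0.096 0.2 1;0 0 0 -0.012 0.096 0.45 1;0 0 0 -0.012 0.096 0.6 1;0 0 0 -0.012 0.096 0.665 1;0 0 0 -0.012 0.096 0.665 1;0 0 0 -0.012 0.096 0.665 1;0 0 0 -0.012 0.096 0.665 -1;0 0 0 -0.012 0.096 0.665 -1;0 0 0 -0.012 0.096 0.665 -1;0 0 0 -0.012 0.096 0.665 -1;0 0 0 -0.012 0.096 0.665 -1;0 0 0 -0.012 0.096 0.665 -1"

```text
time: 12.9
eef_pos: [0.6042, -0.2148, 0.0956]
tcp_rot: [1.0, 0.0, 0.001, 0.0]
contact_force: [0.0, -0.1, 5.9]
opening: 0.501
finger_force: 40.8
```

Emit:
send_rows:
  moves: "0 0 0 0 0 -0.05 -1;0 0 0 0 0 -0.15 -1;0 0 0 0 0 -0.4 -1;0 0 0 0 0 -0.5 -1;0 0 0 0.05 -0.3 -0.5 -1;0 0 0 0.12 -0.6 -0.5 -1;0 0 0 0.17 -0.9 -0.5 -1;0 0 0 0.17 -1 -0.5 -1;0 0 0 0.17 -1 -0.5 -1;0 0 0 0.17 -1 -0.5 -1"

```text
time: 14.15
eef_pos: [0.6373, -0.0159, 0.1944]
tcp_rot: [1.0, -0.0, -0.0, 0.0]
contact_force: [-0.5, -0.4, -0.2]
opening: 0.503
finger_force: 40.8
```

```bash
python3 ring.py .641 .005 .068 .022; python3 w.py w7.png .641 .005 .068 .022; python3 - <<'E'
from h import *
w=cv2.imread('pics/w7.png')[130:370,180:460]
cv2.imwrite('pics/g7.png',cv2.resize(w,(700,600),interpolation=cv2.INTER_CUBIC))
E
```

```text
[ 0.6373 -0.0159  0.1944]
pred [295.1 189.3  25.5] ellipse [296.1 189.3  23.2  25.8] area 521 pos [0.641  0.0042 0.068 ]
pred [294.8 189.4  25.5] ellipse [295.2 189.1  23.3  24.8] area 473 pos [0.6413 0.0046 0.068 ]
pred [294.8 189.4  25.5] ellipse [295.  189.2  23.2  24.6] area 427 pos [0.6412 0.0048 0.068 ]
pred [294.9 189.5  25.5] ellipse [295.2 189.2  23.   24.2] area 356 pos [0.6412 0.0048 0.068 ]
[ 0.6374 -0.0158  0.1945] [ 1.e+00 -6.e-04 -0.e+00  0.e+00]
ctr px [295.1 189.5] jac px/mm [-0.03 -1.12] [-1.16  0.  ]
```

View pics/g7.png

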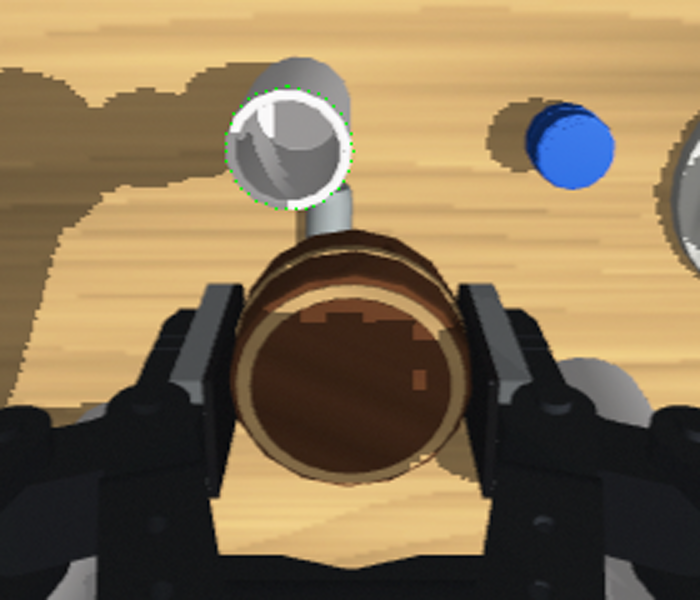

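Held lid's top is centred at px (320.4,282.4). Canister ring matches the overlay at (295,189).

```bash
cat > d.py <<'E'
import sys; from h import *
u,v,h,mx,my=map(float,sys.argv[1:]); c=cam('wrist'); p=ctrl.get_state()['eef_pos']
l=at(c,u,v,p[2]+h); print('tcp',p.round(4),'lid',l.round(4),'shift/0.2 tool xy',((mx-l[0])/.2).round(3),(-(my-l[1])/.2).round(3))
E
python3 d.py 320.4 282.4 .0104 .641 .0047
```

```text
tcp [ 0.6374 -0.0156  0.1945] lid [ 0.6382 -0.0163  0.2049] shift/0.2 tool xy 0.014 -0.105
```

Emit:
send_rows:
  moves: "0 0 0 0.014 -0.1 0 -1;0 0 0 0.014 -0.1 0.2 -1;0 0 0 0.014 -0.1 0.4 -1;0 0 0 0.014 -0.1 0.48 -1;0 0 0 0.014 -0.1 0.48 -1;0 0 0 0.014 -0.1 0.5 -1;0 0 0 0.014 -0.1 0.52 -1;0 0 0 0.014 -0.1 0.54 -1;0 0 0 0.014 -0.1 0.555 -1;0 0 0 0.014 -0.1 0.57 -1;0 0 0 0.014 -0.1 0.58 -1;0 0 0 0.014 -0.1 0.58 -1"

```text
time: 15.95
eef_pos: [0.6406, 0.0054, 0.0797]
tcp_rot: [1.0, 0.0, 0.0, 0.0]
contact_force: [-1.8, 0.1, 4.9]
opening: 0.5
finger_force: 41.5
```

At the seated height with a 4.9 N reaction. Release, rise and return to the pile.

Emit:
send_rows:
  moves: "0 0 0 0 0 0 0.3;0 0 0 0 0 0 0.5;0 0 0 0 0 0 0.5;0 0 0 0 0 0 0.5;0 0 0 0 0 -0.1 0.6;0 0 0 0 0 -0.3 0.8;0 0 0 0 0 -0.6 1;0 0 0 -0.05 0.2 -0.6 1;0 0 0 -0.1 0.5 -0.6 1;0 0 0 -0.16 0.8 -0.6 1;0 0 0 -0.18 1 -0.6 1;0 0 0 -0.18 1 -0.6 1"

```text
time: 17.45
eef_pos: [0.6043, -0.1976, 0.2004]
tcp_rot: [1.0, -0.002, 0.001, 0.001]
contact_force: [-0.5, 0.3, -0.5]
opening: 1.004
finger_force: 0.0
```

```bash
python3 w.py w8.png .604 -.2135 .074 .028 ; python3 - <<'E'
from h import *
w=cv2.imread('pics/w8.png')[110:260,240:440]
c=cam('scene'); q=cv2.resize(c['image'][200:290,300:390,::-1],(360,360),interpolation=cv2.INTER_CUBIC)
w=cv2.resize(w,(480,360),interpolation=cv2.INTER_CUBIC)[:,:440]
cv2.imwrite('pics/g8.png',np.hstack([q,w]))
E
```

```text
[ 0.6045 -0.1958  0.2001] [ 1.e+00 -9.e-04  9.e-04  2.e-04]
ctr px [337.8 194. ] jac px/mm [ 0.02 -1.11] [-1.16  0.  ]
```

View pics/g8.png

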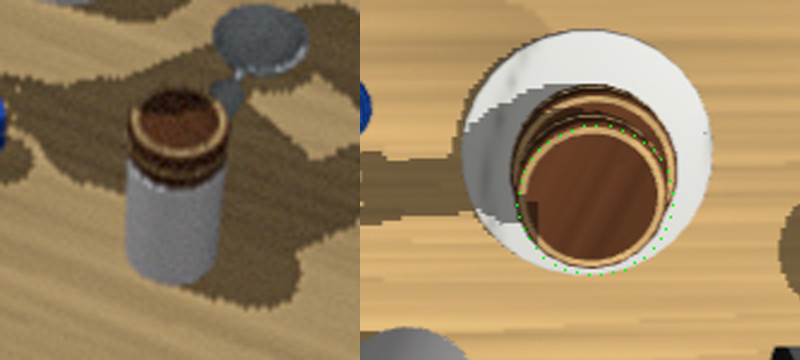

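Small lid is seated flat. Medium lid's top is at px (336.3,190.7), which puts it at (0.6065,-0.2125). Grasping it.

Emit:
send_rows:
  moves: "0 0 0 0.01 0.08 0.2 1;0 0 0 0.01 0.08 0.45 1;0 0 0 0.01 0.08 0.62 1;0 0 0 0.01 0.08 0.69 1;0 0 0 0.01 0.08 0.69 1;0 0 0 0.01 0.08 0.69 1;0 0 0 0.01 0.08 0.69 -1;0 0 0 0.01 0.08 0.69 -1;0 0 0 0.01 0.08 0.69 -1;0 0 0 0.01 0.08 0.69 -1;0 0 0 0.01 0.08 0.69 -1"

```text
time: 18.92
eef_pos: [0.6075, -0.2111, 0.0624]
tcp_rot: [1.0, 0.0, 0.001, 0.001]
contact_force: [0.6, 0.5, 5.6]
opening: 0.645
finger_force: 42.8
```

Emit:
send_rows:
  moves: "0 0 0 0 0 -0.05 -1;0 0 0 0 0 -0.15 -1;0 0 0 0 0 -0.4 -1;0 0 0 0 0 -0.7 -1;0 0 0 -0.1 -0.3 -0.7 -1;0 0 0 -0.2 -0.6 -0.7 -1;0 0 0 -0.3 -0.9 -0.7 -1;0 0 0 -0.35 -1 -0.7 -1;0 0 0 -0.35 -1 -0.7 -1;0 0 0 -0.35 -1 -0.7 -1"

```text
time: 20.18
eef_pos: [0.537, -0.0116, 0.2012]
tcp_rot: [1.0, 0.0, 0.001, 0.0]
contact_force: [-0.9, -0.4, -1.0]
opening: 0.641
finger_force: 42.5
```

Emit:
send_rows:
  moves: "0 0 0 -0.2 -0.2 0 -1;0 0 0 -0.35 -0.3 0 -1;0 0 0 -0.35 -0.3 0 -1;0 0 0 -0.35 -0.3 0 -1;0 0 0 -0.35 -0.3 0 -1"

```text
time: 20.8
eef_pos: [0.4673, 0.0484, 0.2009]
tcp_rot: [1.0, -0.0, 0.0, 0.0]
contact_force: [-0.4, 0.7, 0.1]
opening: 0.64
finger_force: 42.6
```

```bash
python3 ring.py .468 .094 .080 .028; python3 w.py w9.png .468 .094 .080 .028; python3 - <<'E'
from h import *
w=cv2.imread('pics/w9.png')[130:370,180:460]
cv2.imwrite('pics/g9.png',cv2.resize(w,(700,600),interpolation=cv2.INTER_CUBIC))
E
```

```text
[0.4673 0.0484 0.2009]
pred [265.6 194.7  33. ] ellipse [266.5 183.5  19.1  29. ] area 358 pos [0.4779 0.0928 0.08  ]
pred [265.8 194.5  33.1] ellipse [266.3 184.3  20.1  29.3] area 333 pos [0.4769 0.0931 0.08  ]
pred [266.  194.3  33.1] ellipse [266.5 184.8  20.6  29.1] area 309 pos [0.4764 0.0931 0.08  ]
pred [266.1 194.1  33.1] ellipse [266.4 186.5  22.5  29.5] area 284 pos [0.4747 0.0934 0.08  ]
[0.4665 0.0491 0.2005] [ 1.e+00  1.e-04 -1.e-04  0.e+00]
ctr px [266.3 193.9] jac px/mm [-0.06 -1.13] [-1.18 -0.  ]
```

View pics/g9.png

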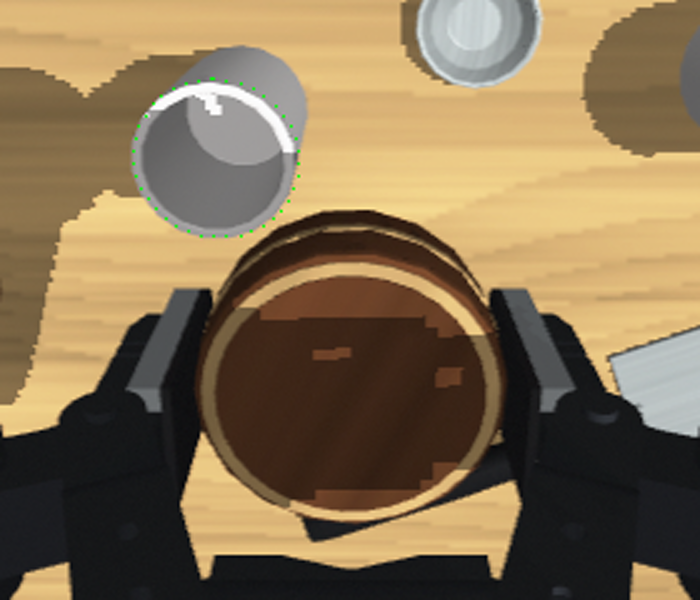

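Medium canister's rim is centred at px (266,194), on the overlay. Held lid's top is at (320.4,286).

```bash
python3 d.py 320.4 286 .0116 .468 .0945
```

```text
tcp [0.4664 0.0492 0.2005] lid [0.4662 0.0486 0.2121] shift/0.2 tool xy 0.009 -0.23
```

Emit:
send_rows:
  moves: "0 0 0 0.009 -0.2 0 -1;0 0 0 0.009 -0.226 0.2 -1;0 0 0 0.009 -0.226 0.4 -1;0 0 0 0.009 -0.226 0.46 -1;0 0 0 0.009 -0.226 0.46 -1;0 0 0 0.009 -0.226 0.48 -1;0 0 0 0.009 -0.226 0.5 -1;0 0 0 0.009 -0.226 0.52 -1;0 0 0 0.009 -0.226 0.535 -1;0 0 0 0.009 -0.226 0.545 -1;0 0 0 0.009 -0.226 0.555 -1;0 0 0 0.009 -0.226 0.555 -1"

```text
time: 22.6
eef_pos: [0.4684, 0.0946, 0.0903]
tcp_rot: [1.0, 0.0, 0.0, 0.0]
contact_force: [-1.7, 0.3, 4.5]
opening: 0.639
finger_force: 42.9
```

Emit:
send_rows:
  moves: "0 0 0 0 0 0 0.6;0 0 0 0 0 0 0.8;0 0 0 0 0 0 0.8;0 0 0 0 0 0 0.8;0 0 0 0 0 -0.1 1;0 0 0 0 0 -0.3 1;0 0 0 0 0 -0.55 1;0 0 0 0.1 0.2 -0.55 1;0 0 0 0.2 0.5 -0.55 1;0 0 0 0.3 0.8 -0.55 1;0 0 0 0.34 1 -0.55 1;0 0 0 0.34 1 -0.55 1"

```text
time: 24.1
eef_pos: [0.5365, -0.108, 0.1994]
tcp_rot: [1.0, -0.002, 0.0, 0.0]
contact_force: [-0.3, 0.6, 0.3]
opening: 1.0
finger_force: 0.0
```

Emit:
send_rows:
  moves: "0 0 0 0.2 0.2 0 1;0 0 0 0.34 0.4 0 1;0 0 0 0.34 0.4 0 1;0 0 0 0.34 0.4 0 1;0 0 0 0.34 0.4 0 1"

```text
time: 24.72
eef_pos: [0.6036, -0.1837, 0.1995]
tcp_rot: [1.0, 0.001, -0.0, -0.0]
contact_force: [-0.2, 0.0, 0.2]
opening: 1.002
finger_force: 0.0
```

```bash
python3 w.py w10.png .6055 -.213 .042 .034 ; python3 - <<'E'
from h import *
w=cv2.imread('pics/w10.png')[110:260,240:440]
c=cam('scene'); q=cv2.resize(c['image'][150:240,375:465,::-1],(360,360),interpolation=cv2.INTER_CUBIC)
w=cv2.resize(w,(480,360),interpolation=cv2.INTER_CUBIC)[:,:440]
cv2.imwrite('pics/g10.png',np.hstack([q,w]))
E
```

```text
[ 0.6037 -0.1838  0.1996] [ 1.0e+00  1.1e-03 -1.0e-04 -2.0e-04]
ctr px [350.3 182. ] jac px/mm [ 0.03 -1.01] [-1.04 -0.  ]
```

View pics/g10.png

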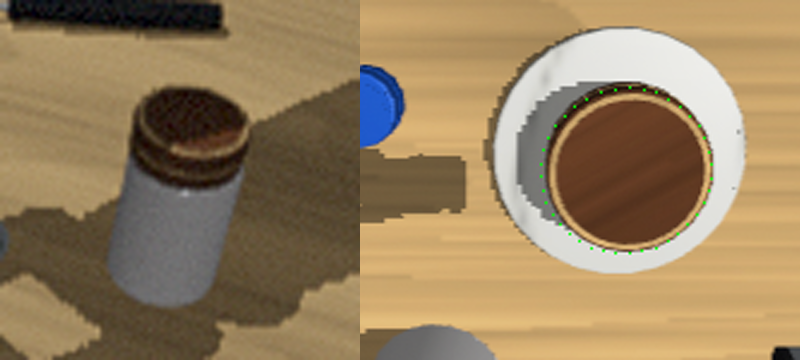

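Medium lid is seated. Large lid's top is at px (352,182), which puts it at (0.6047,-0.2146). Grasping it.

Emit:
send_rows:
  moves: "0 0 0 0.005 0.154 0.2 1;0 0 0 0.005 0.154 0.5 1;0 0 0 0.005 0.154 0.7 1;0 0 0 0.005 0.154 0.8 1;0 0 0 0.005 0.154 0.845 1;0 0 0 0.005 0.154 0.845 1;0 0 0 0.005 0.154 0.845 -1;0 0 0 0.005 0.154 0.845 -1;0 0 0 0.005 0.154 0.845 -1;0 0 0 0.005 0.154 0.845 -1;0 0 0 0.005 0.154 0.845 -1"

```text
time: 26.2
eef_pos: [0.6069, -0.2169, 0.0331]
tcp_rot: [1.0, 0.0, 0.002, 0.001]
contact_force: [0.4, 0.2, 6.0]
opening: 0.776
finger_force: 45.4
```

Emit:
send_rows:
  moves: "0 0 0 0 0 -0.05 -1;0 0 0 0 0 -0.15 -1;0 0 0 0 0 -0.4 -1;0 0 0 0 0 -0.7 -1;0 0 0 0 0 -0.9 -1;0 0 0 -0.2 0 -0.9 -1;0 0 0 -0.4 -0.1 -0.9 -1;0 0 0 -0.58 -0.2 -0.9 -1;0 0 0 -0.58 -0.2 -0.9 -1;0 0 0 -0.58 -0.2 -0.9 -1"

```text
time: 27.45
eef_pos: [0.4898, -0.1766, 0.2118]
tcp_rot: [1.0, 0.0, 0.001, 0.001]
contact_force: [-0.7, 0.1, -0.9]
opening: 0.776
finger_force: 45.0
```

```bash
python3 ring.py .485 -.1264 .090 .034; python3 w.py w11.png .485 -.1264 .090 .034; python3 - <<'E'
from h import *
w=cv2.imread('pics/w11.png')[130:370,180:460]
cv2.imwrite('pics/g11.png',cv2.resize(w,(700,600),interpolation=cv2.INTER_CUBIC))
E
```

```text
[ 0.4898 -0.1766  0.2118]
pred [260.7 200.7  39.8] ellipse [264.  175.2  12.3  26.2] area 127 pos [ 0.5074 -0.1304  0.09  ]
pred [260.5 201.1  39.7] ellipse [266.3 172.9   8.9  23.5] area 89 pos [ 0.5097 -0.1327  0.09  ]
pred [260.4 201.2  39.8] ellipse [259.6 165.2   2.1  13. ] area 52 pos [ 0.5162 -0.1275  0.09  ]
pred [260.4 201.1  39.8] ellipse [256.5 164.4   1.4  17.7] area 40 pos [ 0.5168 -0.125   0.09  ]
[ 0.4899 -0.1766  0.2107] [1.e+00 3.e-04 1.e-04 1.e-04]
ctr px [260.5 201. ] jac px/mm [-0.07 -1.11] [-1.17 -0.  ]
```

View pics/g11.png

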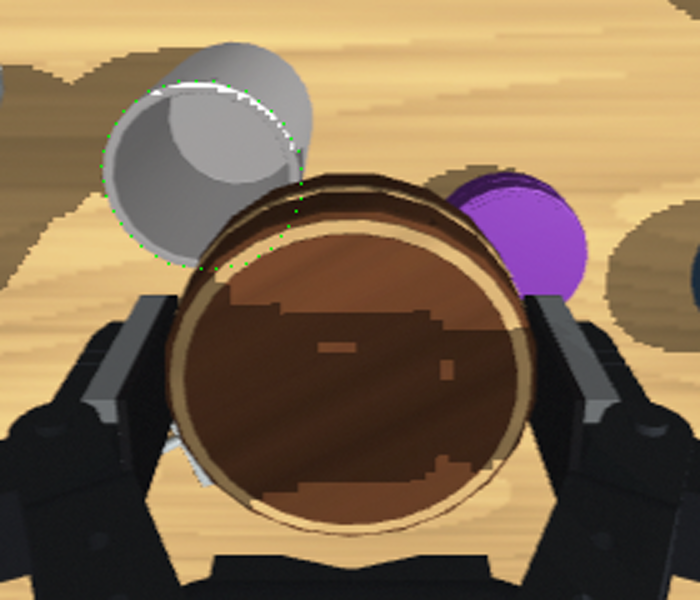

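Large canister's rim sits on the overlay, centre px (260.5,201). Held lid's top is at (320.8,280.4).

```bash
python3 d.py 320.8 280.4 .0089 .485 -.1266
```

```text
tcp [ 0.4897 -0.1765  0.2105] lid [ 0.4905 -0.1773  0.2194] shift/0.2 tool xy -0.028 -0.254
```

Emit:
send_rows:
  moves: "0 0 0 -0.026 -0.2 0 -1;0 0 0 -0.026 -0.25 0.2 -1;0 0 0 -0.026 -0.25 0.4 -1;0 0 0 -0.026 -0.25 0.45 -1;0 0 0 -0.026 -0.25 0.45 -1;0 0 0 -0.026 -0.25 0.47 -1;0 0 0 -0.026 -0.25 0.49 -1;0 0 0 -0.026 -0.25 0.51 -1;0 0 0 -0.026 -0.25 0.525 -1;0 0 0 -0.026 -0.25 0.535 -1;0 0 0 -0.026 -0.25 0.545 -1;0 0 0 -0.026 -0.25 0.545 -1"

```text
time: 29.25
eef_pos: [0.4846, -0.1263, 0.1031]
tcp_rot: [1.0, 0.0, 0.0, 0.0]
contact_force: [-2.9, 1.9, 7.1]
opening: 0.775
finger_force: 45.9
```

Seated height reached with a 7 N reaction. Release and rise.

Emit:
send_rows:
  moves: "0 0 0 0 0 0 0.8;0 0 0 0 0 0 1;0 0 0 0 0 0 1;0 0 0 0 0 0 1;0 0 0 0 0 0 1;0 0 0 0 0 -0.1 1;0 0 0 0 0 -0.3 1;0 0 0 0 0 -0.6 1;0 0 0 0 0.3 -0.7 1;0 0 0 0 0.6 -0.7 1;0 0 0 0 0.6 -0.7 1;0 0 0 0 0.6 -0.7 1"

```text
time: 30.75
eef_pos: [0.4837, -0.2459, 0.241]
tcp_rot: [1.0, 0.0, -0.0, -0.001]
contact_force: [0.3, -0.1, -0.7]
opening: 1.004
finger_force: 0.0
```

```bash
python3 - <<'E'
from h import *
c=cam('scene'); cv2.imwrite('pics/g12.png',cv2.resize(c['image'][110:320,210:500,::-1],(797,577),interpolation=cv2.INTER_CUBIC))
s=ctrl.get_state(); print(s['eef_pos'],s['finger_force'],s['contact_force'])
E
```

```text
[ 0.48380297 -0.24533843  0.24092667] 0.0 [ 0.83896941  0.50786587 -0.19566482]
```

View pics/g12.png

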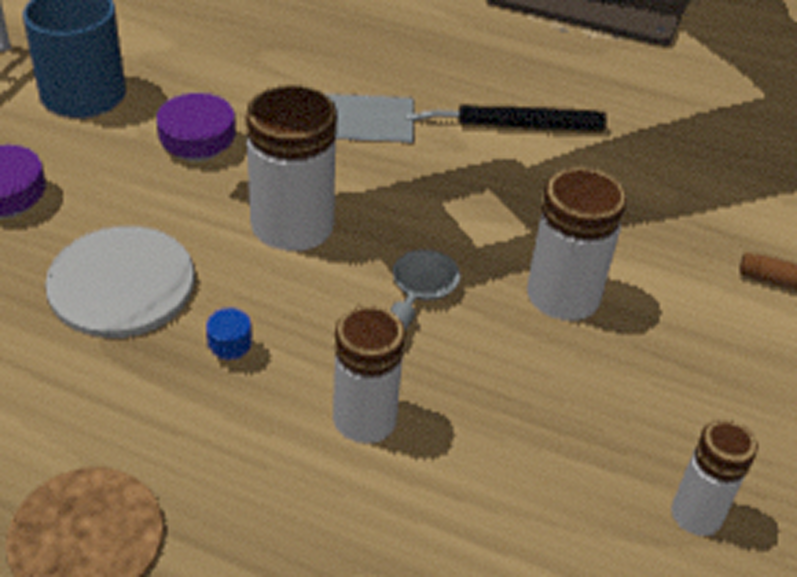

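All four canisters are closed, with the lids flat and centred at crop positions (291,120), (582,200), (369,340) and (724,450). The robot is clear of everything.

```bash
python3 -c "
from plant import ctrl; print(ctrl.sign_off())"
```

```text
the job is handed in; nothing more can be done
None
```

All four lids sit flat and centred on their own canisters in the last scene picture, set down in order from tiny to large, and the job was handed in at about 31 s; the sign-off gave no verdict.

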